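# Pump up the pressure filter pot until its indicator pin is out

## Robot

A 6-joint arm with a two-finger parallel gripper is mounted at the origin on a cart in front of the work surface, level with it; the furniture and walls round the work are solid. World frame = base frame: x ahead of the robot, y to its left, z up, the work surface at z = 0. Lengths are in m, angles in rad, forces in N, time in s.
With the tool pointing down it reaches from about 0.225 to 0.875 m from the base axis. Payload 3.4 kg.
Tool frame: the origin (TCP) lies on the mounting face of the last link; the fingertips stand 173 mm ahead of it and the grasp point (between the pads) lies 155 mm ahead of it; x points along the fingers, y is the direction in which the jaws open and shut, and the axes are right-handed (so a half turn about x gives the same grasp; the last joint's range is limited). The gripper opens to 85 mm and grips with 20 to 120 N. Pads are 22 mm wide; open, the fingers measure 114 mm over their backs; the gripper's body (76 mm by 85 mm) begins 54 mm behind the grasp point. The pads swing forward as they close: fully open they stand 13 mm farther back than shut.
Start: joints at [-0.853, 0.276, 1.505, -0, 1.361, -0.121], TCP at [0.428, -0.384, 0.405] pointing down, gripper open.
Joint ranges: [-2.89, 2.89], [-0.75, 2.08], [0.22, 2.7], [-1.18, 4.32], [0.11, 2.71], [-2.7, 2.7]. Speed limits (rad/s): [2.57, 2.57, 3.14, 3.14, 3.14, 3.14].

## Interface

Orientations are given as a unit quaternion [w, x, y, z].
In Python, from rig import manip gives the robot as it stands.
- The arm moves only by the tool arm_command, never from a script. Its argument "targets" is a list of rows, each an object with "dp": the shift along the tool's x, y, z in m, a list of three; "turn": the turn, a rotation vector about the tool's x, y, z in degrees, a list of three; "grip": the opening, from -1 (shut) to 1 (fully open). In form: [{"dp": [tx, ty, tz], "turn": [wx, wy, wz], "grip": grip}, ...]. A call has 1 to 8 rows; each row shifts and turns the commanded pose from where the row before left it, along the tool's axes as they then stand; what a row does not reach is not made up. A row lasts 1/10 s, in which the tool goes at most 50 mm and 8.59 degrees, less where a joint would pass 70% of its speed; a pose out of reach is approached as far as the arm can. A call with a gripper value outside its range is refused whole. The fingers move at their own pace and stop on an object; "grip_force" is the grip in N (left out, the last holds). Time passes only in rows, so rows that do not move let the fingers close. It gives the time, the measured TCP pose, the force and the opening at its end, in the units of the state.
- manip.get_state(): the state, without advancing time (a new reading comes with each control period).
- manip.get_image(name): name is "side" or "top"; returns the picture (400x640x3 uint8, red, green, blue); there is no depth.
- manip.calibration(name): a dict with "fx", "fy", "cx", "cy" (pixels), "R" (3x3) and "t" (3): a world point X has camera coordinates R X + t. Camera axes: x right, y down, z forward; pixel columns grow to the right and rows downward; lengths in m; the calibration is good to about 2 mm. A picture is of the moment at which its call begins. calibration takes no time and is no camera call.
- manip.sign_off(): hands the job in, once; it reports no verdict.
The state is a dict: "clock": time; "qpos": joint angles; "qd": joint speeds; "effort": joint torques, N m; "position": TCP position; "ee_rot": TCP orientation; "contact_force": force on the tool from outside, world axes, zero at the start; "moment": the same for the moment, N m; "width": finger opening in m.
Only numpy, scipy, OpenCV 4.12 (cv2) and the standard library are available. Lean on these libraries where they do the work, as an engineer would, in place of code of your own. Each camera call takes 0.05 s, during which the arm holds its last target.

## Task

Get the pressure filter pot ready for a run: push its vent lever round to its stop, from pointing at you along its pipe to pointing left, square across it, so that the vent is shut; then press the pump plunger down again and again, letting its spring raise it each time, until the indicator pin on the lid stands fully out, and leave the plunger up. Only push, gently and with the fingertips, gripping nothing: do not touch the pin, do not lift or shift the pot, and leave the things round it as they stand.

Things in the scene. Friction and masses are not known exactly. Their poses are not given: they have to be found in the camera images.
- pot: Hand-pumped pressure filter pot, 3 kg, loose on rubber feet: base plate (x -55 to 55, y -110 to 55 mm, tongue forward to x = -118) with a bolted steel pot 94 mm across (x = y = 0, dome to z = 125), pump cylinder right of it (y = -82, top at z = 125), vent valve in front (x = -85). Origin: on the bench under the round pot's centre; z up; at yaw 0 x away from the robot, y left; turns -0.6 to 0.3.
- knob_top (a point): Centre of the top of the pump plunger's black mushroom knob, 35 mm across, on the pot's right; 179 mm above the bench when up. Press it straight down here. Its underside is 36 mm above the pump cylinder when up; a coil spring shows between them.
- pump_plunger (a joint): How far the plunger is pressed down, m: 0 up, 0.030 at its bottom stop. Its spring pushes back with 5.5 N at the top and 13 N at the bottom and raises it at once when released. Do not grip it or ram it into its stop (limit 90 N).
- indicator_pin (a joint): How far the indicator pin stands out, m: starts at 0 to 0.004, fully out from 0.0225 (travel ends at about 0.026). Vent shut: in each stroke, after the first 7 mm or so of the plunger (more the first time), it rises 1/4 as far as the plunger falls, about 5 mm a full stroke, so 4 to 6 strokes; it stays up. Strokes under 25 mm may stop short of the end; extra ones do no harm. Vent open: it does not rise.
- pin_top (a point): Tip of the indicator pin: a steel rod 8 mm across rising vertically from a small black gland on top of the lid in the middle of the pot; nearly flush when in (tip 143 mm above the bench), tip about 167 mm above it when fully out, when a black band round the pin, 2.5 mm wide, has wholly come out of the gland. Not to be touched.
- vent_lever (a joint): Angle of the vent lever, rad: 0 open (lever along its pipe, pointing to the pot's -x, at the robot), 1.571 shut, at its stop (lever across the pipe, pointing to the pot's +y, left). It turns clockwise seen from above, about the vertical, and starts at 0 to 0.35. Stiff by 0.05 N m; stays where it is left. Counts as shut from 1.40 on. To be pushed, not gripped (limit 45 N).
- lever_pivot (a point): Pivot of the vent lever, at its mid-height, 111 mm above the bench, in front of the pot (pot frame x = -85, y = 0 mm). The valve body under it reaches up to 94 mm and 13 mm to either side; the pipe's end below the lever reaches up to 89 mm, 35 mm forward from the pivot.
- lever_tip (a point): Outer end of the vent lever, 70 mm from the pivot at the same height. The outer 46 mm is a black grip 14 mm wide and 12 mm high.
- buffer_b: White reagent bottle, 44 mm across, 90 mm high, left or front right of the pot; leave alone. Origin: centre of its underside.
- amber_reagent: Small orange-brown reagent bottle, 36 mm across, 75 mm high, left or front right of the pot; leave alone. Origin: centre of its underside.
- pen_1: Marker pen, 135 mm long, 17 mm thick, lying front left of the pot; leave alone. Origin: centre of its underside.
- tip_box: Box of pipette tips with a clear lid, 66 x 118 x 74 mm high, behind the pot; leave alone. Origin: centre of its underside.
- sample_box: Blue sample box, 68 x 68 x 50 mm, behind the pot on the left; leave alone. Origin: centre of its underside.
- tube_3: Upright tube with a blue cap, 34 mm across, 117 mm high, behind the pot; leave alone. Origin: centre of its underside.
- tube_4: Upright tube with a red cap, 34 mm across, 113 mm high, behind the pot; leave alone. Origin: centre of its underside.
- slide_case: Green slide case, 30 x 85 x 34 mm high, left of the pot; leave alone. Origin: centre of its underside.

How it is judged:
On the way, in this order (a step that is already met when the one before it is completed fails the run):
1. the vent lever is pushed shut (value of joint vent_lever above 1.4 rad), for 0.2 s.
2. the pump has raised the indicator pin half-way (value of joint indicator_pin above 0.012 m), for 0.1 s.
3. the indicator pin stands fully out (value of joint indicator_pin above 0.0225 m), for 0.2 s.
At the end, for the whole second after the job is handed in: The vent lever is shut (1.40 rad or more), the indicator pin stands 22.5 mm or more out of its gland, the plunger is up again (pressed less than 4 mm), and the pot stands still and upright (value of joint vent_lever above 1.4 rad and value of joint indicator_pin above 0.0225 m and value of joint pump_plunger below 0.004 m and linear speed of pot below 0.01 m/s and angle between pot's own z axis and vertical below 0.05 rad); the robot touches nothing.
It fails at once if the robot touches the indicator pin (contact force between any of the fingers, the arm and indicator_pin_c0 above 0.5 N).
It fails at once if the vent lever is gripped or forced (over 45 N from the fingers) (contact force between the fingers and vent_lever_c2 above 45 N or contact force between the fingers and vent_lever_c3 above 45 N).
It fails at once if the pump plunger is gripped or hammered (over 90 N from the fingers) (contact force between the fingers and pump_plunger_c0 above 90 N or contact force between the fingers and pump_plunger_c1 above 90 N).
It fails at once if the pot is lifted, tipped (over 0.1 rad) or shifted by more than 20 mm (distance of pot from where it was at the start of the episode above 0.02 m or angle between pot's own z axis and vertical above 0.1 rad).
It fails at once if a thing standing round the pot is lifted or moved by more than 20 mm (distance of any of buffer_b, amber_reagent, pen_1, tip_box, sample_box, tube_3, tube_4, slide_case from where it was at the start of the episode above 0.02 m).
It also fails if it takes over 54 s, if anything falls off the work surface, if the arm or the gripper's body presses on something with over 40 N, if the wrist force passes 120 N, or if a joint passes its speed limit or range.

## Working session

There is one attempt and no reset: what is moved stays moved. The work goes in short steps, Python scripts to look and compute and a tool call to move; the robot and the scene stay as the last step left them, time stands still between calls to the robot, and variables do not carry over. Pictures are saved under pics/ and viewed, and the job is handed in when it is done.

Besides the shell and the picture viewer there is one more tool, called after "Emit:" as name(argument=value, ...), one argument or row to a line, values as JSON. arm_command: Moves the arm, as the interface text tells. Its arguments: {"type":"object","properties":{"targets":{"type":"array"},"grip_force":{"type":"number"}},"required":["targets"]}

```bash
ls; mkdir -p pics
python3 - <<'E'
from rig import manip
import cv2,json
s=manip.get_state()
print(s)
for n in("side","top"):
    im=manip.get_image(n); cv2.imwrite(f"pics/{n}0.png",im[:,:,::-1]); c=manip.calibration(n); print(n,c)
E
```

```text
pics
{'clock': 0.0, 'qpos': array([-8.52995433e-01,  2.76608117e-01,  1.50617535e+00, -2.18955214e-05,
        1.36068122e+00, -1.21011085e-01]), 'qd': array([-1.10504013e-04, -1.28315197e-03,  5.69028510e-04,  2.58529263e-04,
       -7.12592800e-04, -1.08566037e-05]), 'effort': array([-5.86341412e-04, -4.16781986e+01, -2.45801121e+01, -3.84571240e-04,
        1.09832155e-02,  1.27292630e-07]), 'position': array([ 0.42755688, -0.38414409,  0.4038151 ]), 'ee_rot': array([-0.28731757, -0.64561978, -0.28857835,  0.64602341]), 'contact_force': array([ 0.38552829, -0.07339138, -0.03703764]), 'moment': array([-0.01308114,  0.05879273, -0.05918618]), 'width': 0.08560581675553254}
side {'fx': 464.7523693208772, 'fy': 464.7523693208772, 'cx': 317.10693875944594, 'cy': 193.2728557790644, 'R': array([[ 7.39695608e-02, -9.97260225e-01, -7.39851542e-04],
       [-7.73335649e-01, -5.68919985e-02, -6.31439050e-01],
       [ 6.29666958e-01,  4.72794228e-02, -7.75425160e-01]]), 't': array([0.22222023, 0.56508976, 0.59284284])}
top {'fx': 431.34506973458684, 'fy': 431.34506973458684, 'cx': 317.44782826562067, 'cy': 192.4413884748522, 'R': array([[ 3.12733253e-03, -9.99708999e-01, -2.39193890e-02],
       [-9.86930428e-01,  7.68256021e-04, -1.61145090e-01],
       [ 1.61116573e-01,  2.41107271e-02, -9.86640828e-01]]), 't': array([0.26966274, 0.60466788, 1.01657359])}
```

View pics/side0.png

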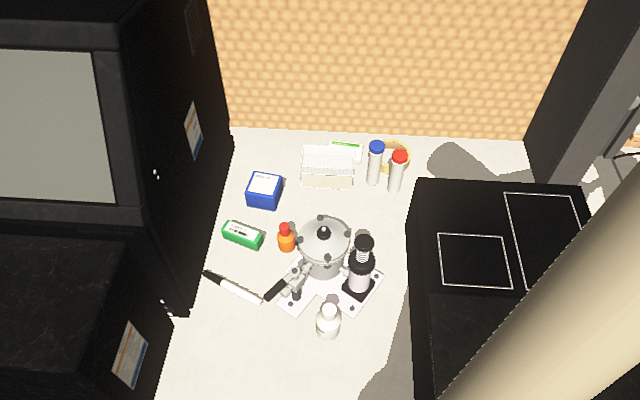

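View pics/top0.png

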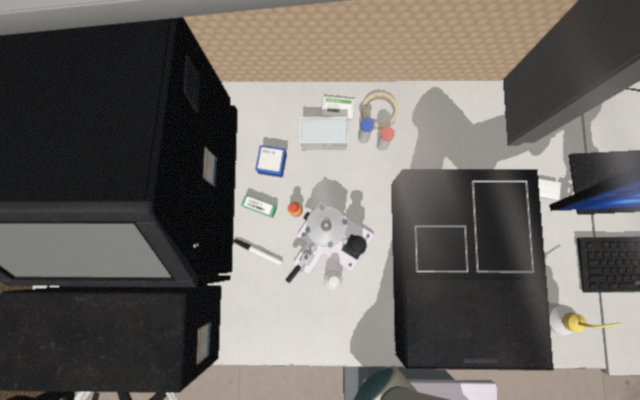

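Run:
```python
import cv2
a=cv2.imread("pics/side0.png")[200:350,200:400]; cv2.imwrite("pics/side0z.png",cv2.resize(a,(800,600),interpolation=cv2.INTER_CUBIC))
a=cv2.imread("pics/top0.png")[180:300,230:390]; cv2.imwrite("pics/top0z.png",cv2.resize(a,(800,600),interpolation=cv2.INTER_CUBIC))
```

```text
(no output)
```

View pics/side0z.png

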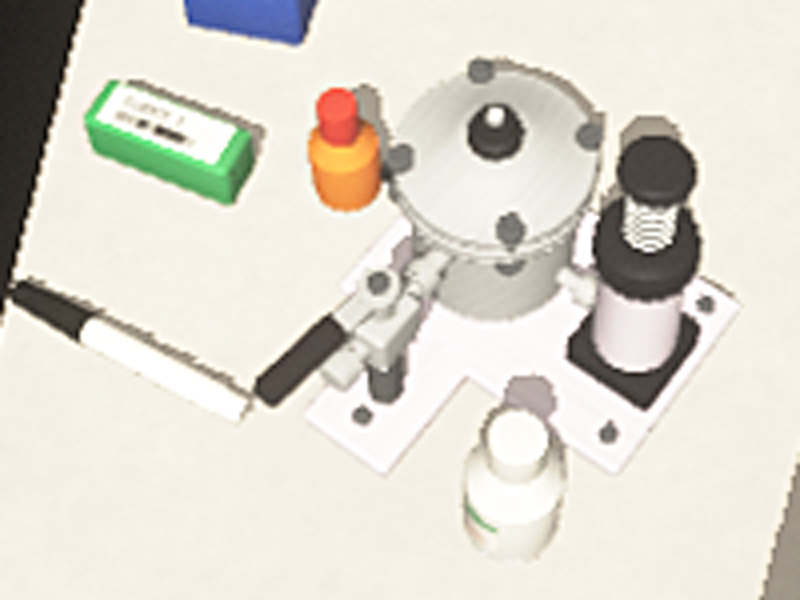

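View pics/top0z.png

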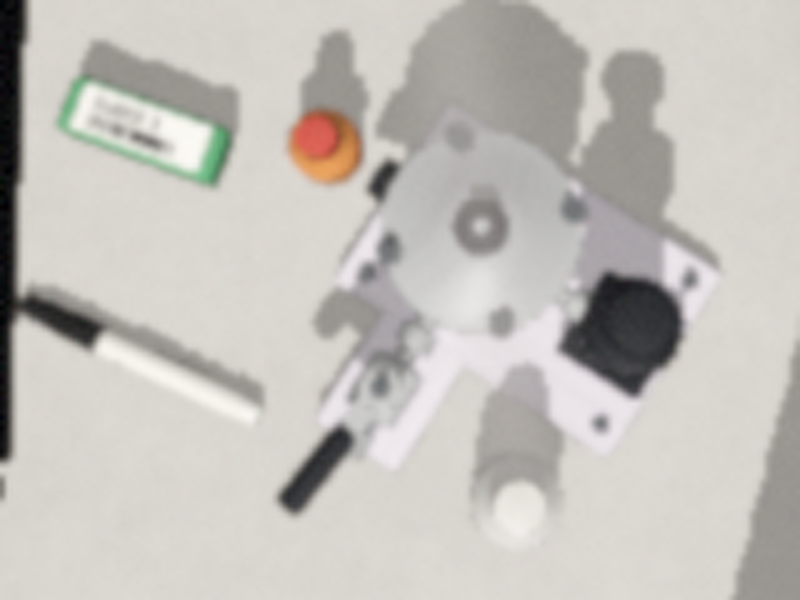

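```bash
cat > h.py <<'E'
import numpy as np
from rig import manip
C={n:manip.calibration(n) for n in("side","top")}
def ray(n,u,v):
    c=C[n]; d=c["R"].T@np.array([(u-c["cx"])/c["fx"],(v-c["cy"])/c["fy"],1]); o=-c["R"].T@c["t"]; return o,d
def onz(n,u,v,z):
    o,d=ray(n,u,v); return o+d*(z-o[2])/d[2]
def tri(s,t):
    A=[];b=[]
    for n,p in(("side",s),("top",t)):
        o,d=ray(n,*p); d=d/np.linalg.norm(d); P=np.eye(3)-d[:,None]*d; A.append(P);b.append(P@o)
    return np.linalg.lstsq(np.vstack(A),np.hstack(b),rcond=None)[0]
def proj(n,X):
    c=C[n]; p=c["R"]@np.asarray(X)+c["t"]; return c["fx"]*p[0]/p[2]+c["cx"],c["fy"]*p[1]/p[2]+c["cy"]
E
python3 - <<'E'
from h import *
np.set_printoptions(precision=4,suppress=True)
for k,s,t,z in(("pivot",(294.5,270.5),(306,256.6),.12),("tip",(265.5,298),(287.6,282.6),.111),("knob",(364.5,241),(358,244),.179),("pin",(323.7,228.7),(326.6,225),.143)):
    print(k,tri(s,t),onz("side",*s,z),onz("top",*t,z))
print("base o", -C["top"]["R"].T@C["top"]["t"])
# bottles etc. base px
for k,n,p,z in(("buffer cap","top",(230+518/5,180+505/5),.09),("amber cap","top",(230+317/5,180+137/5),.075),("buffer","side",(200+515/4,200+437/4),.09),("penR","top",(230+258/5,180+412/5),.008),("leftwall","top",(232,270),0),("leftwall","top",(232,270),0.3),("rbox near","top",(394,185),.0),("rbox side","side",(408,230),0),("rbox","top",(398,190),.1),("pen l","top",(236,241),.008)):
    print(k,onz(n,*p,z))
E
```

```text
pivot [0.4462 0.2948 0.111 ] [0.4411 0.2941 0.12  ] [0.446  0.2942 0.12  ]
tip [0.388  0.3359 0.1176] [0.3912 0.3374 0.111 ] [0.3878 0.336  0.111 ]
knob [0.4722 0.18   0.1765] [0.4705 0.18   0.179 ] [0.4721 0.1804 0.179 ]
pin [0.5158 0.2484 0.1419] [0.515  0.2493 0.143 ] [0.5157 0.2475 0.143 ]
base o [0.4321 0.2446 1.1069]
buffer cap [0.3909 0.2315 0.09  ]
amber cap [0.5641 0.3278 0.075 ]
buffer [0.3888 0.232  0.09  ]
penR [0.433  0.3613 0.008 ]
leftwall [0.4136 0.488  0.    ]
leftwall [0.4186 0.422  0.3   ]
rbox near [0.6323 0.0729 0.    ]
rbox side [0.6241 0.0751 0.    ]
rbox [0.6022 0.0793 0.1   ]
pen l [0.4864 0.4786 0.008 ]
```

```bash
cat >> h.py <<'E'
from scipy.spatial.transform import Rotation as Ro
def rot(s): q=s["ee_rot"]; return Ro.from_quat([q[1],q[2],q[3],q[0]])
def plan(goal,q=None):
    "shift in tool axes from current TCP to goal TCP"
    s=manip.get_state(); return rot(s).inv().apply(np.asarray(goal)-s["position"])
E
python3 - <<'E'
from h import *
np.set_printoptions(precision=4,suppress=True)
s=manip.get_state(); print(rot(s).as_matrix())
print("box corner",tri((418,180),(399,170)),tri((410,400),(402,365)))
print("box far r",tri((575,187),(540,170)))
print("rt tall",tri((525,137),(508,143)))
print("left tall",tri((234,137),(236,108)), tri((188,312),(230,277)))
print(proj("top",[.428,-.384,.23]))
E
```

```text
[[-0.0011  0.7438 -0.6684]
 [ 0.0012 -0.6684 -0.7438]
 [-1.     -0.0016 -0.0002]]
box corner [0.6409 0.0798 0.1431] [0.2284 0.1067 0.1814]
box far r [ 0.6398 -0.2219  0.1503]
rt tall [ 0.678  -0.1136  0.2361]
left tall [0.825  0.4806 0.0513] [0.3967 0.4881 0.0217]
(np.float64(647.2433019486273), np.float64(266.0313576296911))
```

Emit:
arm_command(
  targets=[
    {"dp": [0, -0.0308, -0.0301], "turn": [0, 0, 0], "grip": -1},
    {"dp": [0, -0.0308, -0.0301], "turn": [0, 0, 0], "grip": -1},
    {"dp": [0, -0.0308, -0.0301], "turn": [0, 0, 0], "grip": -1},
    {"dp": [0, -0.0308, -0.0301], "turn": [0, 0, 0], "grip": -1},
    {"dp": [0, -0.0308, -0.0301], "turn": [0, 0, 0], "grip": -1},
    {"dp": [0, -0.0308, -0.0301], "turn": [0, 0, 0], "grip": -1},
    {"dp": [0, -0.0308, -0.0301], "turn": [0, 0, 0], "grip": -1},
    {"dp": [0, -0.0308, -0.0301], "turn": [0, 0, 0], "grip": -1},
  ],
  grip_force=20,
)

```text
clock: 0.9
position: [0.4047, -0.0389, 0.4045]
ee_rot: [-0.288, -0.646, -0.288, 0.646]
contact_force: [1.2, -0.0, 1.0]
width: 0.0003
```

Emit:
arm_command(
  targets=[
    {"dp": [0, -0.0308, -0.0301], "turn": [0, 0, 0], "grip": -1},
    {"dp": [0, -0.0308, -0.0301], "turn": [0, 0, 0], "grip": -1},
    {"dp": [0, -0.0308, -0.0301], "turn": [0, 0, 0], "grip": -1},
    {"dp": [0, -0.0308, -0.0301], "turn": [0, 0, 0], "grip": -1},
    {"dp": [0, -0.0308, -0.0301], "turn": [0, 0, 0], "grip": -1},
    {"dp": [0, -0.0308, -0.0301], "turn": [0, 0, 0], "grip": -1},
    {"dp": [0, -0.0308, -0.0301], "turn": [0, 0, 0], "grip": -1},
    {"dp": [0, -0.0308, -0.0301], "turn": [0, 0, 0], "grip": -1},
  ],
)

```text
clock: 1.7
position: [0.3824, 0.305, 0.4044]
ee_rot: [-0.288, -0.646, -0.288, 0.646]
contact_force: [0.4, -0.9, -0.6]
width: -0.0001
```

Run:
```python
from h import *
import cv2
np.set_printoptions(precision=4,suppress=True)
s=manip.get_state(); print(s["clock"],s["position"],s["qpos"],s["contact_force"],s["width"]); print(rot(s).as_matrix())
print("to pre",plan([.383,.303,.273]))
a=manip.get_image("side"); b=manip.get_image("top")
cv2.imwrite("pics/s1.png",np.hstack([a[100:400,150:550],b[100:400,150:550]])[:,:,::-1])
tip=s["position"]+rot(s).apply([.173,0,0]); print("tip",tip,proj("side",tip),proj("top",tip))
```

```text
1.7 [0.3824 0.305  0.4044] [ 0.5312  0.1464  1.6784 -0.0004  1.3172  1.2627] [ 0.4154 -0.866  -0.6435] -7.64842626162324e-05
[[-0.0002  0.7442 -0.668 ]
 [-0.0005 -0.668  -0.7442]
 [-1.      0.0002  0.0005]]
to pre [0.1314 0.0018 0.001 ]
tip [0.3823 0.3049 0.2314] (np.float64(279.72043933627896), np.float64(266.9313751111148)) (np.float64(297.5543723866066), np.float64(288.1926093717524))
```

View pics/s1.png

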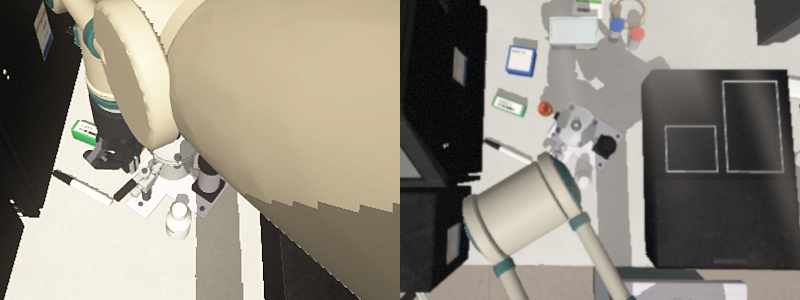

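Emit:
arm_command(
  targets=[
    {"dp": [0.025, 0.0, 0], "turn": [0, 0, 0], "grip": -1},
    {"dp": [0.03, 0, 0], "turn": [0, 0, 0], "grip": -1},
    {"dp": [0.03, 0, 0], "turn": [0, 0, 0], "grip": -1},
    {"dp": [0.025, 0, 0], "turn": [0, 0, 0], "grip": -1},
    {"dp": [0.015, 0, 0], "turn": [0, 0, 0], "grip": -1},
    {"dp": [0.005, 0, 0], "turn": [0, 0, 0], "grip": -1},
    {"dp": [0, 0, 0], "turn": [0, 0, 0], "grip": -1},
  ],
)

```text
clock: 2.5
position: [0.383, 0.3027, 0.2741]
ee_rot: [-0.288, -0.645, -0.288, 0.647]
contact_force: [-0.0, 0.4, 0.3]
width: -0.0001
```

Run:
```python
from h import *
import cv2
np.set_printoptions(precision=4,suppress=True)
s=manip.get_state(); print(s["clock"],s["position"],s["contact_force"])
a=manip.get_image("side")
cv2.imwrite("pics/s2.png",cv2.resize(a[180:360,180:420],(800,600))[:,:,::-1])
tip=s["position"]+rot(s).apply([.173,0,0]); print("tip",tip,proj("side",tip))
# path: lever at world angle th (deg), contact radius; finger half extents along tool y .0145, z .011
R=rot(s).as_matrix(); P=np.array([.4447,.2947]); prev=s["position"][:2]
for th in(143,130,118,105,92,80,70,62,58,56.5):
    t=np.radians(th); d=np.array([np.cos(t),np.sin(t)]); n=np.array([np.sin(t),-np.cos(t)]) # push direction
    ext=abs(n@R[:2,1])*.0145+abs(n@R[:2,2])*.011
    p=P+.052*d-n*(.007+ext); v=R[:2].T@(p-prev); print(th,p,"dp y,z",v[1:]); prev=p
```

```text
2.5 [0.383  0.3027 0.2741] [-0.0175  0.4065  0.3007]
tip [0.3827 0.3025 0.1011] (np.float64(286.16883233907157), np.float64(306.84241015611656))
143 [0.3916 0.3107] dp y,z [ 0.0011 -0.0117]
130 [0.396  0.3217] dp y,z [-0.0041 -0.0112]
118 [0.4006 0.3301] dp y,z [-0.0022 -0.0093]
105 [0.4079 0.3387] dp y,z [-0.0003 -0.0113]
92 [0.4178 0.3458] dp y,z [ 0.0026 -0.0119]
80 [0.429  0.3503] dp y,z [ 0.0053 -0.0108]
70 [0.4394 0.352 ] dp y,z [ 0.0066 -0.0082]
62 [0.4482 0.3518] dp y,z [ 0.0067 -0.0057]
58 [0.4526 0.3511] dp y,z [ 0.0037 -0.0025]
56.5 [0.4543 0.3507] dp y,z [ 0.0015 -0.0008]
```

View pics/s2.png

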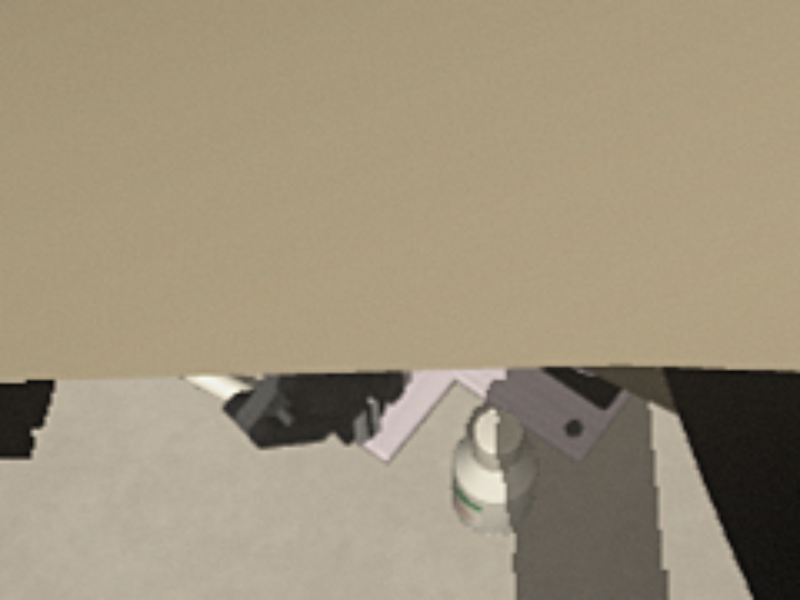

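Emit:
arm_command(
  targets=[
    {"dp": [0, 0.0005, -0.006], "turn": [0, 0, 0], "grip": -1},
    {"dp": [0, 0.0005, -0.0057], "turn": [0, 0, 0], "grip": -1},
    {"dp": [0, -0.002, -0.0056], "turn": [0, 0, 0], "grip": -1},
    {"dp": [0, -0.002, -0.0056], "turn": [0, 0, 0], "grip": -1},
    {"dp": [0, -0.0011, -0.0047], "turn": [0, 0, 0], "grip": -1},
    {"dp": [0, -0.0011, -0.0046], "turn": [0, 0, 0], "grip": -1},
    {"dp": [0, -0.0001, -0.0056], "turn": [0, 0, 0], "grip": -1},
    {"dp": [0, -0.0001, -0.0057], "turn": [0, 0, 0], "grip": -1},
  ],
)

```text
clock: 3.35
position: [0.4082, 0.3396, 0.2746]
ee_rot: [-0.288, -0.646, -0.288, 0.646]
contact_force: [-0.9, -0.6, 0.5]
width: -0.0001
```

Emit:
arm_command(
  targets=[
    {"dp": [0, 0.0013, -0.006], "turn": [0, 0, 0], "grip": -1},
    {"dp": [0, 0.0013, -0.006], "turn": [0, 0, 0], "grip": -1},
    {"dp": [0, 0.0026, -0.0054], "turn": [0, 0, 0], "grip": -1},
    {"dp": [0, 0.0026, -0.0054], "turn": [0, 0, 0], "grip": -1},
    {"dp": [0, 0.0033, -0.0041], "turn": [0, 0, 0], "grip": -1},
    {"dp": [0, 0.0033, -0.0041], "turn": [0, 0, 0], "grip": -1},
    {"dp": [0, 0, 0], "turn": [0, 0, 0], "grip": -1},
  ],
)

```text
clock: 4.05
position: [0.4405, 0.3529, 0.2748]
ee_rot: [0.288, 0.646, 0.288, -0.645]
contact_force: [0.2, 0.1, 1.0]
width: 0.0003
```

Run:
```python
from h import *
import cv2
np.set_printoptions(precision=4,suppress=True)
s=manip.get_state(); print(s["clock"],s["position"],s["contact_force"])
print(plan([.4394,.352,.274]))
a=manip.get_image("side");b=manip.get_image("top")
cv2.imwrite("pics/s3.png",np.hstack([a[100:400,150:550],b[100:400,150:550]])[:,:,::-1])
```

```text
4.05 [0.4405 0.3529 0.2748] [0.2204 0.0994 0.9516]
[ 0.0008 -0.0003  0.0014]
```

View pics/s3.png

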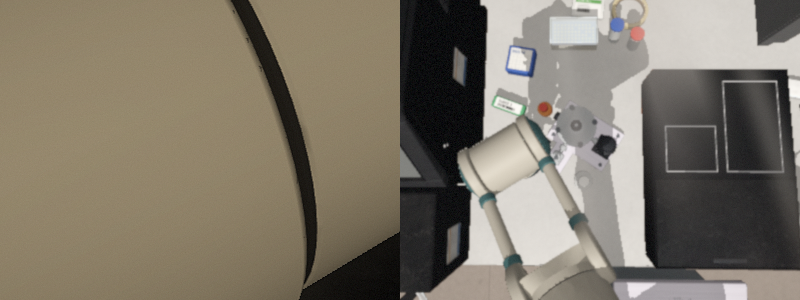

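Emit:
arm_command(
  targets=[
    {"dp": [0, 0.0034, -0.0028], "turn": [0, 0, 0], "grip": -1},
    {"dp": [0, 0.0034, -0.0028], "turn": [0, 0, 0], "grip": -1},
    {"dp": [0, 0.0037, -0.0025], "turn": [0, 0, 0], "grip": -1},
    {"dp": [0, 0.001, -0.0005], "turn": [0, 0, 0], "grip": -1},
    {"dp": [0, 0, 0], "turn": [0, 0, 0], "grip": -1},
  ],
)

```text
clock: 4.65
position: [0.4543, 0.3514, 0.2747]
ee_rot: [0.288, 0.646, 0.288, -0.646]
contact_force: [0.1, -0.4, -0.2]
width: -0.0001
```

Emit:
arm_command(
  targets=[
    {"dp": [0, 0.001, 0], "turn": [0, 0, 0], "grip": -1},
    {"dp": [0, 0.001, 0], "turn": [0, 0, 0], "grip": -1},
    {"dp": [0, 0, 0], "turn": [0, 0, 0], "grip": -1},
  ],
)

```text
clock: 4.95
position: [0.4551, 0.3505, 0.2747]
ee_rot: [0.287, 0.646, 0.288, -0.646]
contact_force: [-1.5, 3.1, -1.5]
width: 0.0003
```

Emit:
arm_command(
  targets=[
    {"dp": [0, 0.001, 0], "turn": [0, 0, 0], "grip": -1},
    {"dp": [0, 0, 0], "turn": [0, 0, 0], "grip": -1},
  ],
)

```text
clock: 5.15
position: [0.4555, 0.3502, 0.2748]
ee_rot: [-0.287, -0.646, -0.289, 0.646]
contact_force: [-3.9, 6.1, 0.3]
width: -0.0
```

Emit:
arm_command(
  targets=[
    {"dp": [0, 0.001, 0], "turn": [0, 0, 0], "grip": -1},
    {"dp": [0, 0, 0], "turn": [0, 0, 0], "grip": -1},
  ],
)

```text
clock: 5.35
position: [0.4559, 0.3499, 0.2748]
ee_rot: [-0.286, -0.646, -0.289, 0.646]
contact_force: [-4.6, 6.7, -0.2]
width: 0.0
```

Emit:
arm_command(
  targets=[
    {"dp": [0, -0.008, 0], "turn": [0, 0, 0], "grip": -1},
    {"dp": [0, -0.01, 0], "turn": [0, 0, 0], "grip": -1},
    {"dp": [-0.03, 0, 0], "turn": [0, 0, 0], "grip": -1},
    {"dp": [-0.045, 0, 0], "turn": [0, 0, 0], "grip": -1},
    {"dp": [-0.04, 0, 0], "turn": [0, 0, 0], "grip": -1},
    {"dp": [0, 0.028, 0.0232], "turn": [0, 0, 0], "grip": -1},
    {"dp": [0, 0.028, 0.0232], "turn": [0, 0, 0], "grip": -1},
    {"dp": [0, 0.028, 0.0232], "turn": [0, 0, 0], "grip": -1},
  ],
)

```text
clock: 6.15
position: [0.459, 0.2519, 0.3902]
ee_rot: [0.289, 0.646, 0.288, -0.645]
contact_force: [-0.1, 1.6, 0.1]
width: 0.0001
```

Emit:
arm_command(
  targets=[
    {"dp": [0, 0.028, 0.0232], "turn": [0, 0, 0], "grip": -1},
    {"dp": [0, 0.028, 0.0232], "turn": [0, 0, 0], "grip": -1},
    {"dp": [0, 0, 0], "turn": [0, 0, 0], "grip": -1},
  ],
)

```text
clock: 6.45
position: [0.4701, 0.1776, 0.3898]
ee_rot: [-0.288, -0.646, -0.285, 0.647]
contact_force: [0.4, -1.0, -0.4]
width: 0.0001
```

Run:
```python
from h import *
import cv2
np.set_printoptions(precision=4,suppress=True)
s=manip.get_state(); print(s["clock"],s["position"],s["contact_force"])
print(rot(s).as_matrix()); print(plan([.4713,.180,.404]))
a=manip.get_image("side");b=manip.get_image("top")
cv2.imwrite("pics/s4.png",np.hstack([a[100:400,150:550],b[100:400,150:550]])[:,:,::-1])
```

```text
6.45 [0.4701 0.1776 0.3898] [ 0.4195 -0.9505 -0.4457]
[[ 0.0006  0.7412 -0.6713]
 [-0.0036 -0.6713 -0.7412]
 [-1.      0.0028  0.0023]]
[-0.0142 -0.0007 -0.0026]
```

View pics/s4.png

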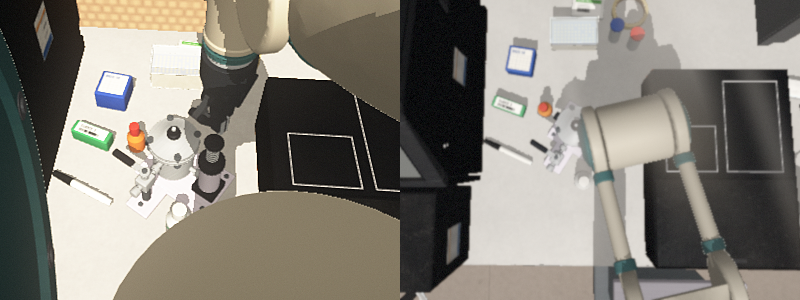

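Run:
```python
from h import *
import cv2
np.set_printoptions(precision=4,suppress=True)
a=cv2.imread("pics/s4.png")[80:230,50:250]; cv2.imwrite("pics/s4z.png",cv2.resize(a,(800,600),interpolation=cv2.INTER_CUBIC))
```

```text
(no output)
```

View pics/s4z.png

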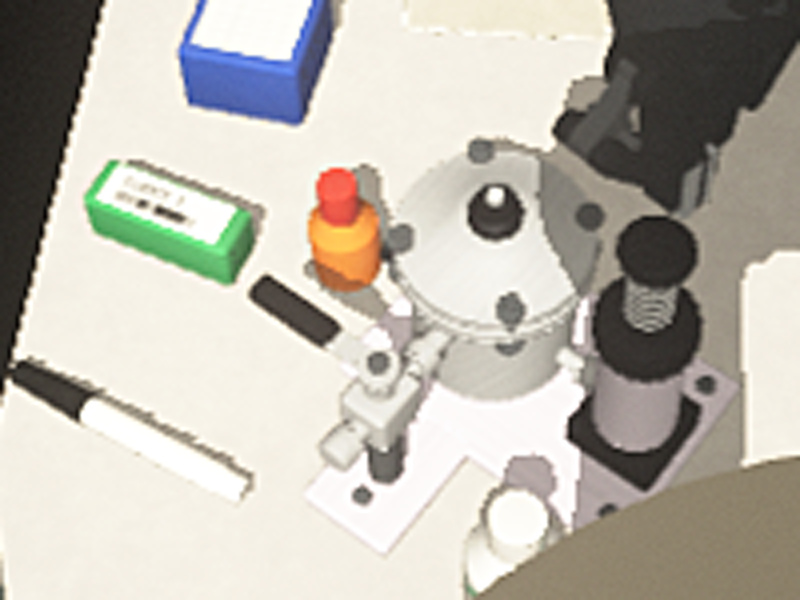

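Run:
```python
from h import *
np.set_printoptions(precision=4,suppress=True)
t=onz("side",263.8,252.2,.111); d=t[:2]-np.array([.4447,.2947]); print(t,np.hypot(*d),np.degrees(np.arctan2(d[1],d[0])))
s=manip.get_state(); print(proj("side",[.4713,.18,.179]),s["position"],plan([.4713,.18,.39]))
```

```text
[0.4788 0.3532 0.111 ] 0.06769255696749091 59.70839164026232
(np.float64(364.5072578292532), np.float64(240.6154645092354)) [0.4699 0.1804 0.3898] [-0.0002  0.0013 -0.0006]
```

Emit:
arm_command(
  targets=[
    {"dp": [0.02, 0.001, 0], "turn": [0, 0, 0], "grip": -1},
    {"dp": [0.012, 0, 0], "turn": [0, 0, 0], "grip": -1},
    {"dp": [0.008, 0, 0], "turn": [0, 0, 0], "grip": -1},
    {"dp": [0.006, 0, 0], "turn": [0, 0, 0], "grip": -1},
    {"dp": [0.006, 0, 0], "turn": [0, 0, 0], "grip": -1},
    {"dp": [0, 0, 0], "turn": [0, 0, 0], "grip": -1},
  ],
)

```text
clock: 7.15
position: [0.4702, 0.1809, 0.338]
ee_rot: [-0.288, -0.645, -0.289, 0.646]
contact_force: [-3.8, 0.7, 8.0]
width: 0.0001
```

Emit:
arm_command(
  targets=[
    {"dp": [0.006, 0, 0], "turn": [0, 0, 0], "grip": -1},
    {"dp": [0.006, 0, 0], "turn": [0, 0, 0], "grip": -1},
    {"dp": [0, 0, 0], "turn": [0, 0, 0], "grip": -1},
  ],
)

```text
clock: 7.45
position: [0.4702, 0.1809, 0.3266]
ee_rot: [-0.288, -0.646, -0.288, 0.646]
contact_force: [-4.5, 0.2, 10.9]
width: -0.0001
```

Emit:
arm_command(
  targets=[
    {"dp": [0.003, 0, 0], "turn": [0, 0, 0], "grip": -1},
    {"dp": [0.001, 0, 0], "turn": [0, 0, 0], "grip": -1},
    {"dp": [0, 0, 0], "turn": [0, 0, 0], "grip": -1},
  ],
)

```text
clock: 7.75
position: [0.4701, 0.1809, 0.3232]
ee_rot: [-0.288, -0.646, -0.288, 0.646]
contact_force: [-4.5, -0.3, 13.1]
width: -0.0001
```

Emit:
arm_command(
  targets=[
    {"dp": [0.0015, 0, 0], "turn": [0, 0, 0], "grip": -1},
    {"dp": [0, 0, 0], "turn": [0, 0, 0], "grip": -1},
  ],
)

```text
clock: 7.95
position: [0.4701, 0.1809, 0.3221]
ee_rot: [0.288, 0.646, 0.288, -0.646]
contact_force: [-4.7, -0.9, 13.8]
width: 0.0001
```

Emit:
arm_command(
  targets=[
    {"dp": [-0.017, 0, 0], "turn": [0, 0, 0], "grip": -1},
    {"dp": [-0.018, 0, 0], "turn": [0, 0, 0], "grip": -1},
    {"dp": [0, 0, 0], "turn": [0, 0, 0], "grip": -1},
    {"dp": [0.009, 0, 0], "turn": [0, 0, 0], "grip": -1},
    {"dp": [0.008, 0, 0], "turn": [0, 0, 0], "grip": -1},
    {"dp": [0.008, 0, 0], "turn": [0, 0, 0], "grip": -1},
    {"dp": [0.006, 0, 0], "turn": [0, 0, 0], "grip": -1},
    {"dp": [0.004, 0, 0], "turn": [0, 0, 0], "grip": -1},
  ],
)

```text
clock: 8.75
position: [0.472, 0.1808, 0.3218]
ee_rot: [0.288, 0.648, 0.288, -0.644]
contact_force: [-5.9, -1.4, 42.4]
width: 0.0002
```

Emit:
arm_command(
  targets=[
    {"dp": [0, 0, 0], "turn": [0, 0, 0], "grip": -1},
    {"dp": [-0.017, 0, 0], "turn": [0, 0, 0], "grip": -1},
    {"dp": [-0.018, 0, 0], "turn": [0, 0, 0], "grip": -1},
    {"dp": [0, 0, 0], "turn": [0, 0, 0], "grip": -1},
  ],
)

```text
clock: 9.15
position: [0.4713, 0.1805, 0.3558]
ee_rot: [0.288, 0.647, 0.288, -0.645]
contact_force: [0.1, 0.6, -0.0]
width: 0.0004
```

Run:
```python
from h import *
import cv2
np.set_printoptions(precision=4,suppress=True)
s=manip.get_state(); print(s["clock"],s["position"],s["contact_force"])
a=manip.get_image("side")
cv2.imwrite("pics/s5.png",cv2.resize(a[180:330,200:400],(800,600),interpolation=cv2.INTER_CUBIC)[:,:,::-1])
```

```text
9.15 [0.4713 0.1805 0.3558] [ 0.1394  0.6324 -0.0033]
```

View pics/s5.png

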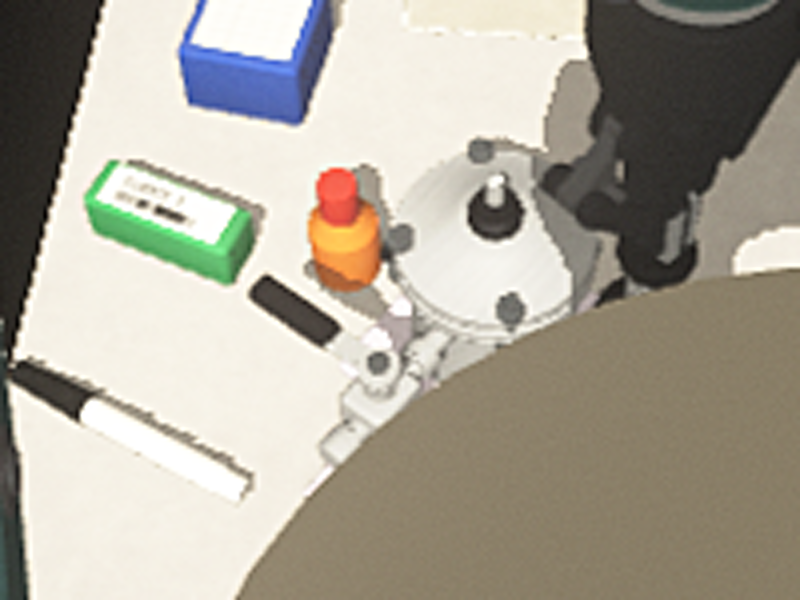

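The pin has risen (tip now at about (324,225) in the side picture). Bottom force reached 42 N, so I'll shorten the strokes by 1.5 mm.

Emit:
arm_command(
  targets=[
    {"dp": [0.009, 0, 0], "turn": [0, 0, 0], "grip": -1},
    {"dp": [0.008, 0, 0], "turn": [0, 0, 0], "grip": -1},
    {"dp": [0.008, 0, 0], "turn": [0, 0, 0], "grip": -1},
    {"dp": [0.006, 0, 0], "turn": [0, 0, 0], "grip": -1},
    {"dp": [0.0025, 0, 0], "turn": [0, 0, 0], "grip": -1},
    {"dp": [0, 0, 0], "turn": [0, 0, 0], "grip": -1},
  ],
)

```text
clock: 9.8
position: [0.4707, 0.1802, 0.322]
ee_rot: [0.288, 0.646, 0.288, -0.646]
contact_force: [-1.5, -0.3, 16.1]
width: -0.0002
```

Emit:
arm_command(
  targets=[
    {"dp": [-0.017, 0, 0], "turn": [0, 0, 0], "grip": -1},
    {"dp": [-0.0165, 0, 0], "turn": [0, 0, 0], "grip": -1},
    {"dp": [0, 0, 0], "turn": [0, 0, 0], "grip": -1},
    {"dp": [0.009, 0, 0], "turn": [0, 0, 0], "grip": -1},
    {"dp": [0.008, 0, 0], "turn": [0, 0, 0], "grip": -1},
    {"dp": [0.008, 0, 0], "turn": [0, 0, 0], "grip": -1},
    {"dp": [0.006, 0, 0], "turn": [0, 0, 0], "grip": -1},
    {"dp": [0.0025, 0, 0], "turn": [0, 0, 0], "grip": -1},
  ],
)

```text
clock: 10.6
position: [0.4711, 0.1803, 0.3219]
ee_rot: [0.288, 0.646, 0.288, -0.645]
contact_force: [-4.7, -0.3, 31.5]
width: 0.0001
```

Emit:
arm_command(
  targets=[
    {"dp": [0, 0, 0], "turn": [0, 0, 0], "grip": -1},
    {"dp": [-0.017, 0, 0], "turn": [0, 0, 0], "grip": -1},
    {"dp": [-0.0165, 0, 0], "turn": [0, 0, 0], "grip": -1},
    {"dp": [0, 0, 0], "turn": [0, 0, 0], "grip": -1},
  ],
)

```text
clock: 11.0
position: [0.4709, 0.1802, 0.3547]
ee_rot: [0.288, 0.646, 0.288, -0.646]
contact_force: [0.8, -0.1, -0.7]
width: -0.0001
```

Emit:
arm_command(
  targets=[
    {"dp": [0.009, 0, 0], "turn": [0, 0, 0], "grip": -1},
    {"dp": [0.008, 0, 0], "turn": [0, 0, 0], "grip": -1},
    {"dp": [0.008, 0, 0], "turn": [0, 0, 0], "grip": -1},
    {"dp": [0.006, 0, 0], "turn": [0, 0, 0], "grip": -1},
    {"dp": [0.0025, 0, 0], "turn": [0, 0, 0], "grip": -1},
    {"dp": [0, 0, 0], "turn": [0, 0, 0], "grip": -1},
    {"dp": [-0.017, 0, 0], "turn": [0, 0, 0], "grip": -1},
    {"dp": [-0.0165, 0, 0], "turn": [0, 0, 0], "grip": -1},
  ],
)

```text
clock: 11.8
position: [0.4708, 0.1802, 0.3537]
ee_rot: [-0.288, -0.645, -0.288, 0.646]
contact_force: [1.3, 0.3, 0.5]
width: -0.0003
```

Run:
```python
from h import *
import cv2
np.set_printoptions(precision=4,suppress=True)
s=manip.get_state(); print(s["clock"],s["position"],s["contact_force"])
a=manip.get_image("side")
cv2.imwrite("pics/s6.png",cv2.resize(a[195:255,290:370],(800,600),interpolation=cv2.INTER_CUBIC)[:,:,::-1])
for z in(.143,.1655,.167,.169): print(z,proj("side",[.5155,.248,z]))
```

```text
11.8 [0.4708 0.1802 0.3537] [1.2987 0.2987 0.5134]
0.143 (np.float64(324.4480089377271), np.float64(228.5038920867317))
0.1655 (np.float64(324.5982827455796), np.float64(221.02634355897646))
0.167 (np.float64(324.60853414911816), np.float64(220.5162389137771))
0.169 (np.float64(324.622249167022), np.float64(219.83378657294074))
```

View pics/s6.png

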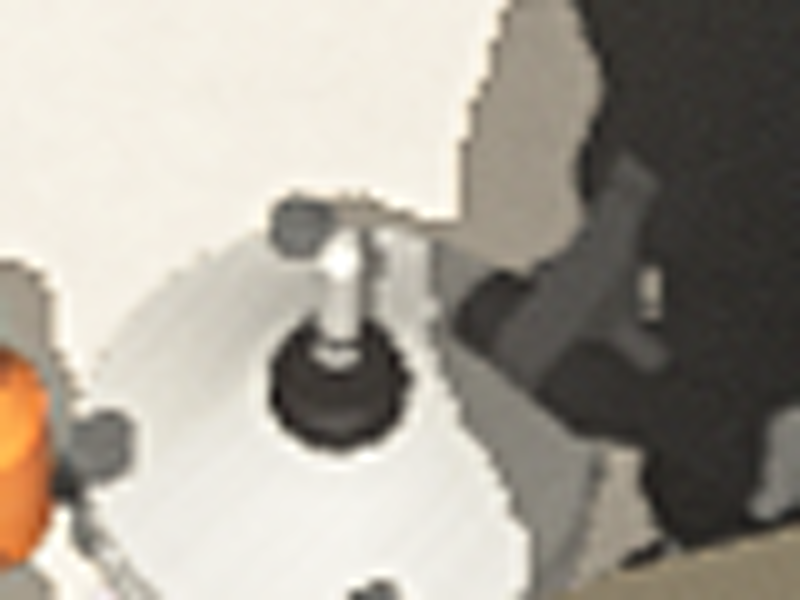

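The black band is out, with bright rod below it, and the tip is at about (324,221). Extra strokes do no harm, so I'll add two.

Emit:
arm_command(
  targets=[
    {"dp": [0, 0, 0], "turn": [0, 0, 0], "grip": -1},
    {"dp": [0.009, 0, 0], "turn": [0, 0, 0], "grip": -1},
    {"dp": [0.008, 0, 0], "turn": [0, 0, 0], "grip": -1},
    {"dp": [0.008, 0, 0], "turn": [0, 0, 0], "grip": -1},
    {"dp": [0.006, 0, 0], "turn": [0, 0, 0], "grip": -1},
    {"dp": [0.002, 0, 0], "turn": [0, 0, 0], "grip": -1},
    {"dp": [0, 0, 0], "turn": [0, 0, 0], "grip": -1},
  ],
)

```text
clock: 12.55
position: [0.4702, 0.1801, 0.322]
ee_rot: [-0.288, -0.645, -0.288, 0.646]
contact_force: [-4.0, -0.7, 16.8]
width: 0.0003
```

Emit:
arm_command(
  targets=[
    {"dp": [-0.017, 0, 0], "turn": [0, 0, 0], "grip": -1},
    {"dp": [-0.0165, 0, 0], "turn": [0, 0, 0], "grip": -1},
    {"dp": [0, 0, 0], "turn": [0, 0, 0], "grip": -1},
    {"dp": [0.009, 0, 0], "turn": [0, 0, 0], "grip": -1},
    {"dp": [0.008, 0, 0], "turn": [0, 0, 0], "grip": -1},
    {"dp": [0.008, 0, 0], "turn": [0, 0, 0], "grip": -1},
    {"dp": [0.006, 0, 0], "turn": [0, 0, 0], "grip": -1},
    {"dp": [0.002, 0, 0], "turn": [0, 0, 0], "grip": -1},
  ],
)

```text
clock: 13.35
position: [0.471, 0.1802, 0.322]
ee_rot: [0.288, 0.646, 0.288, -0.646]
contact_force: [-2.7, -1.8, 23.5]
width: -0.0
```

Emit:
arm_command(
  targets=[
    {"dp": [0, 0, 0], "turn": [0, 0, 0], "grip": -1},
    {"dp": [-0.017, 0, 0], "turn": [0, 0, 0], "grip": -1},
    {"dp": [-0.025, 0, 0], "turn": [0, 0, 0], "grip": -1},
    {"dp": [-0.04, 0, 0], "turn": [0, 0, 0], "grip": -1},
    {"dp": [-0.03, 0, 0], "turn": [0, 0, 0], "grip": -1},
    {"dp": [0, 0, 0], "turn": [0, 0, 0], "grip": -1},
  ],
)

```text
clock: 13.95
position: [0.4715, 0.1804, 0.4358]
ee_rot: [0.288, 0.647, 0.288, -0.645]
contact_force: [0.9, 0.3, 0.1]
width: 0.0001
```

Run:
```python
from h import *
import cv2
np.set_printoptions(precision=4,suppress=True)
s=manip.get_state(); print(s["clock"],s["position"],s["contact_force"])
a=manip.get_image("side")
cv2.imwrite("pics/s7.png",cv2.resize(a[180:330,200:400],(800,600),interpolation=cv2.INTER_CUBIC)[:,:,::-1])
cv2.imwrite("pics/s7z.png",cv2.resize(a[205:245,300:350],(800,600),interpolation=cv2.INTER_CUBIC)[:,:,::-1])
```

```text
13.95 [0.4715 0.1804 0.4358] [0.9292 0.2793 0.1183]
```

View pics/s7.png

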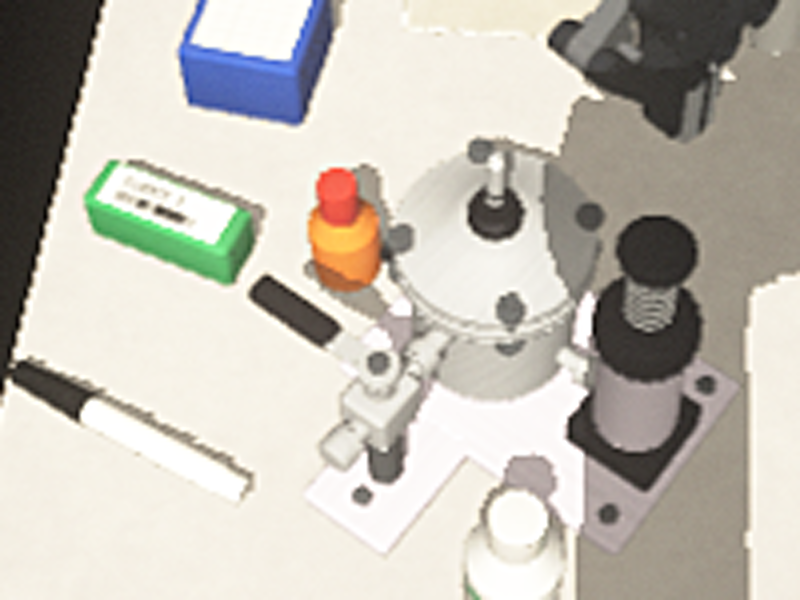

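View pics/s7z.png

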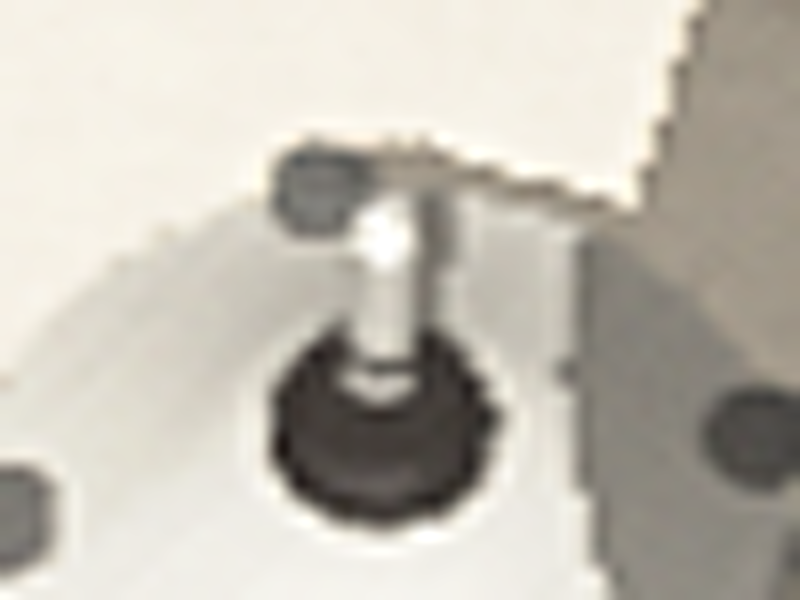

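Run:
```python
from rig import manip
print(manip.sign_off())
```

```text
the job is handed in; nothing more can be done
None
```

I shut the vent, pumped the indicator pin fully out and handed the job in at about 14 s of the 54 s allowed. The sign-off gave no verdict.

- **Vent lever:** I pushed it round with shut fingertips until it met its stop, at about 8 N. The picture puts it at about 1.52 rad, against the 1.40 needed.
- **Pump and pin:** I gave seven full strokes, with no grip on the plunger. The highest force I read was 42 N, against the 90 N limit. It came on the second stroke, so I shortened the later ones a little. The pin tip moved about 8 pixels, roughly 24 mm, and the band stands clear of the gland with bright rod below it. The last two strokes raised it no further, so I take it to be at the end of its travel.
- **At the end:** The plunger is up and the fingers are well clear of it, with the force reading at about zero. In the side picture the pot and the things round it stood where they were at the start. The tip box and tubes were not in that last close-up.

No check failed or disagreed. The pin height is only good to a few millimetres from the one picture, so the clear band is the stronger evidence.

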